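Stow the loose tackle and press the locker's seal

ROBOT

A 7-joint arm with a two-finger parallel gripper is mounted at the origin on the work surface. World frame = base frame: x ahead of the robot, y to its left, z up, the work surface at z = 0. Lengths are in mm, angles in rad, forces in N, time in s.
With the tool pointing down it reaches from about 400 to 900 mm from the base axis. Payload 5.6 kg.
Tool frame: the origin (TCP) lies midway between the tips of the shut fingers; the grasp point (between the pads) lies 19 mm behind it; x points along the fingers, y is the direction in which the jaws open and shut, and the axes are right-handed (so a half turn about x gives the same grasp; the last joint's range is limited). The gripper opens to 92 mm and grips with 3 to 60 N. Pads are 20 mm wide; open, the fingers measure 128 mm over their backs; the gripper's body (75 mm by 189 mm) begins 69 mm behind the grasp point.
Start: joints at [-1.325, 0.468, -0.012, 1.603, 0.006, 1.071, -0.056], TCP at [185.163, 623.076, 214.592] pointing down, gripper open.
Joint ranges: [-2.53, 2.53], [-0.31, 2.02], [-1.57, 1.55], [0.28, 2.44], [-1.29, 4.43], [0.15, 1.84], [-2.92, 2.92]. Speed limits (rad/s): [2.57, 2.57, 3.14, 3.14, 3.14, 3.14, 3.14].

INTERFACE

Orientations are given as a rotation vector (axis times angle).
In Python, from cell import robot, grip, kin, viewer gives the robot as it stands. Calls block until the motion is done:
- robot.movep(position, orientation): joint-space move of the TCP to a pose.
- robot.servo_line(position, feed=150, rotation=None): straight line of the TCP; rotation=None keeps the orientation; feed is the mean speed in mm/s.
- robot.goto_joints(angles): joint-space move.
- grip(opening, newtons=None): opening from 0.0 (shut) to 1.0 (fully open); newtons is the grip in N (None keeps the last); returns when the fingers have stopped.
- robot.hold(seconds).
- kin.ik(position, orientation): joint angles nearest the present ones, or None.
- robot.observe(): the state.
- viewer.read_camera(name): name is "scene" or "top"; returns the picture (420x560x3 uint8, red, green, blue); there is no depth.
- viewer.camera_info(name): a dict with "camera_matrix" (3x3 intrinsics, pixels), "k1" (the pictures are not rectified: a ray, as slopes to the right and down, at radius r is drawn at 1 + k1 r^2 times it, then the intrinsics apply), "R" (3x3) and "t" (3): a world point X has camera coordinates R X + t. Camera axes: x right, y down, z forward; pixel columns grow to the right and rows downward; lengths in mm; the calibration is good to about 2 mm. A picture is of the moment at which its call begins. camera_info takes no time and is no camera call.
A pose or a line that the arm cannot do raises robot.IKError and nothing moves.
- robot.job_done(): hands the job in, once; it reports no verdict.
Trained networks look in the newest picture that a camera, given by its name, has taken for a name from the list of things; names that differ only in an ending like _2 or _b are one class to them, and where a whole thing is asked for, a point or a joint stands for the part that bears it (a point fixed in the world has none). Each returns a list of dicts, best first, with "confidence" (0 to 1); they miss things now and then, are a little off and sometimes report something else, mostly with a low value. They report only what shows in the picture. A call takes as long as a camera call.
- viewer.silhouettes(name, camera): "mask" (420x560 bool, what is visible of it).
- viewer.pinpoint(name, camera): "at" ([x, y, z] in mm, in the coordinates of the camera as it stood for that picture, good to about 4 mm: a listed point, or the origin of a listed thing).
The state is a dict: "t": time; "joints": joint angles; "joint_velocities": joint speeds; "joint_torque": joint torques, N m; "tcp_pos": TCP position; "tcp_rot": TCP orientation; "contact_force": force on the tool from outside, world axes, zero at the start; "wrist_torque": the same for the moment, N m; "grip_width": opening from 0.0 (shut) to 1.0 (fully open).
Only numpy, scipy, OpenCV 4.12 (cv2) and the standard library are available. Lean on these libraries where they do the work, as an engineer would, in place of code of your own. Each camera call takes 0.05 s, during which the arm holds its last target. There are 200 camera calls.

TASK

Roll the locker's tambour cover open, stow every piece of loose tackle from the upturned stool (spools, jig body, scale, bead jar, whichever are there) inside the locker, and roll the cover fully shut; leave the lantern standing where it is on the stool. Then take the seal-pressing stylus from its blue rest and run its tip slowly, about 2 to 3 cm a second, along the seal channel on top of the locker's left cheek, from the green marks at the front up to the red marks at the crown, keeping the tip down in the channel without lifting it part-way. Finally hang the stylus back upright in its rest.

Things in the scene. Friction and masses are not known exactly. Their poses are not given: they have to be found in the camera images.
- locker: Fixed white deck locker with an arched roll-top cover, 436 mm deep (x), 540 wide (y), 140 high at the crown. Origin: centre of its underside; -x is its front (towards the robot), +y its left cheek, z up. The arch: radius 240 mm about a level axis along y, 100 mm below the origin. Two end cheeks 30 mm thick (|y| 0.24 to 0.27); the seal channel runs along the curved top of the left (+y) one
- locker_floor (a point): Middle of the loading floor: locker x = -0.09, y = 0, 8 mm above the deck; axes as the locker's. Clear width y -0.24 to 0.24. The mouth, cover open, is locker x -0.198 to -0.03; a fixed rear shell (156 mm high) starts at x = 0. Front sill 30 mm high at x = -0.204; a lip 20 mm above the deck at x = -0.157. Things standing behind the lip and under 65 mm high clear the closing cover
- cover (a joint): The slatted wooden tambour cover, 0.4 kg, rolls round the arch axis: 0 rad = fully shut on the front sill, 0.873 rad = fully open (rolled back under the rear shell). It stays where it is left (friction about 0.8 N m, so 3 to 6 N at the bar). Starts shut or a little ajar
- cover_bar (a point): Middle of the cover's round steel pull bar: 12 mm thick, 160 mm long along the locker's y, end posts, 35 mm off the slats, 275 mm from the arch axis. At joint value j it stands 50 deg - j ahead of the crown (shut: locker x -0.211, z 0.077; open: x 0, z 0.175). Pinch it from above, fingers closing along the locker's x; it turns in the pinch. Its axes turn with the cover
- seam_axis (a point): Point on the arch axis in the middle plane of the seal channel: locker (0, 0.255, -0.1). Axes parallel to the locker's. The tip's path in the channel is an arc of radius 244 mm about it, in its x-z plane
- seam0 (a point): Where the centre of the tool's tip ball passes: start of the channel (green marks), 45 degrees ahead of the crown. The channel is a groove 16 mm wide and 7 mm deep between two aluminium rails, dark rubber floor 4 mm below this point; green paint on both rails here. Run starts here, low at the front
- seam1 (a point): Where the centre of the tool's tip ball passes: first quarter, 33.75 degrees ahead of the crown. The channel is a groove 16 mm wide and 7 mm deep between two aluminium rails, dark rubber floor 4 mm below this point
- seam2 (a point): Where the centre of the tool's tip ball passes: half way, 22.5 degrees ahead of the crown. The channel is a groove 16 mm wide and 7 mm deep between two aluminium rails, dark rubber floor 4 mm below this point
- seam3 (a point): Where the centre of the tool's tip ball passes: third quarter, 11.25 degrees ahead of the crown. The channel is a groove 16 mm wide and 7 mm deep between two aluminium rails, dark rubber floor 4 mm below this point
- seam4 (a point): Where the centre of the tool's tip ball passes: end of the channel (red marks), 0 degrees ahead of the crown. The channel is a groove 16 mm wide and 7 mm deep between two aluminium rails, dark rubber floor 4 mm below this point; red paint on both rails here, on the crown
- seam_tool: Hand-held seal-pressing stylus, 136 mm long, 120 g, upright. Origin: centre of its steel tip ball (4 mm radius) at the bottom; z up along the tool. Neck 8 mm thick to z = 0.051, aluminium flange 40 mm diameter from z = 0.051 to 0.057, square yellow handle 24 by 24 mm from z = 0.057 to 0.132 (faces along the tool's x and y)
- rest: Fixed blue rest for the stylus: foot 100 by 70 mm, a fork of two tines (along x, 22 mm apart) with its top 90 mm above the origin, open to -x, a post behind (+x, not above the tines), small 4 mm stops at the tine ends at x = -0.033. The stylus hangs upright by its flange on the tines, neck between them. Origin: on the deck straight below the stylus
- rest_seat (a point): Where the tip ball's centre is when the stylus hangs in its rest (39 mm above the deck); lift the stylus straight up 60 mm or more to clear the fork
- stool: Fixed upturned stool of jackfruit wood: seat 250 by 330 by 30 mm lying on the deck with its underside up as a tray (surface 30 mm above the origin), four leg stubs 28 mm thick, 55 mm tall above it, at x = +-0.104, y = +-0.144. Origin: centre of underside. The tackle and the lantern stand on it, in six places about 110 mm (x) by 90 mm (y) apart
- spool_orange: Orange empty plastic fishing-line spool, 60 mm diameter, 52 mm high, standing at first (flanges 6 mm thick at both ends, white core 42 mm diameter); 60 g. Origin: centre of its underside, z along its axis. May be absent
- spool_blue: Blue empty plastic fishing-line spool, 60 mm diameter, 52 mm high, standing at first (flanges 6 mm thick at both ends, white core 42 mm diameter); 60 g. Origin: centre of its underside, z along its axis. May be absent
- jig: Lime-green hard jig body, 90 mm long (x) by 26 mm wide (y) by 26 mm high; 50 g. Origin: centre of its underside. May be absent
- scale_hook: Stainless steel hanging scale with a hook: body 60 by 26 by 22 mm high, its middle 12 mm to -x of the origin, wire hook reaching to x = +0.05, ring to x = -0.049; 140 g. Origin on the underside. May be absent
- bead_jar: Round glass bead jar with a red lid, 58 mm diameter (lid 54 mm), 58 mm high, 160 g. Origin: centre of its underside, z up. May be absent
- lantern: Grey and aluminium toggle-switch lantern, 60 mm diameter, 60 mm high, standing on the stool among the tackle; stays there. Origin: centre of its underside

How it is judged (in metres and radians):
On the way, in this order (a step that is already met when the one before it is completed fails the run):
1. the tambour cover is rolled well open (0.75 rad or more) (value of joint cover above 0.75 rad), for 0.2 s.
2. every piece of loose tackle lies inside the locker and the cover is rolled shut (below 0.05 rad) (x of spool_orange in the frame of locker between -0.195 and 0.195 m and y of spool_orange in the frame of locker between -0.24 and 0.24 m and z of spool_orange in the frame of locker between -0.01 and 0.09 m and x of spool_blue in the frame of locker between -0.195 and 0.195 m and y of spool_blue in the frame of locker between -0.24 and 0.24 m and z of spool_blue in the frame of locker between -0.01 and 0.09 m and x of jig in the frame of locker between -0.195 and 0.195 m and y of jig in the frame of locker between -0.24 and 0.24 m and z of jig in the frame of locker between -0.01 and 0.09 m and x of scale_hook in the frame of locker between -0.195 and 0.195 m and y of scale_hook in the frame of locker between -0.24 and 0.24 m and z of scale_hook in the frame of locker between -0.01 and 0.09 m and x of bead_jar in the frame of locker between -0.195 and 0.195 m and y of bead_jar in the frame of locker between -0.24 and 0.24 m and z of bead_jar in the frame of locker between -0.01 and 0.09 m and value of joint cover below 0.05 rad), for 0.3 s.
3. the seam tool's tip passes slowly (under 80 mm/s, staying 0.2 s within 9 mm) along the seal channel: start of the channel (green marks), with the cover shut (distance between seam_tool and seam0 below 0.009 m and linear speed of seam_tool below 0.08 m/s and value of joint cover below 0.05 rad), for 0.2 s.
4. the seam tool's tip passes slowly (under 80 mm/s, staying 0.2 s within 9 mm) along the seal channel: first quarter, with the cover shut (distance between seam_tool and seam1 below 0.009 m and linear speed of seam_tool below 0.08 m/s and value of joint cover below 0.05 rad), for 0.2 s.
5. the seam tool's tip passes slowly (under 80 mm/s, staying 0.2 s within 9 mm) along the seal channel: half way, with the cover shut (distance between seam_tool and seam2 below 0.009 m and linear speed of seam_tool below 0.08 m/s and value of joint cover below 0.05 rad), for 0.2 s.
6. the seam tool's tip passes slowly (under 80 mm/s, staying 0.2 s within 9 mm) along the seal channel: third quarter, with the cover shut (distance between seam_tool and seam3 below 0.009 m and linear speed of seam_tool below 0.08 m/s and value of joint cover below 0.05 rad), for 0.2 s.
7. the seam tool's tip passes slowly (under 80 mm/s, staying 0.2 s within 9 mm) along the seal channel: end of the channel (red marks), with the cover shut (distance between seam_tool and seam4 below 0.009 m and linear speed of seam_tool below 0.08 m/s and value of joint cover below 0.05 rad), for 0.2 s.
At the end, for the whole second after the job is handed in: All tackle present is inside the locker, the cover is shut (below 0.05 rad), the stylus hangs at rest in its fork (tip within 15 mm of its seat, tilted less than 0.15 rad), and the lantern stands on the stool (tilt under 0.3 rad, within 0.2 m of its centre) (all of step 2 and distance between seam_tool and rest_seat below 0.015 m and angle between seam_tool's own z axis and vertical below 0.15 rad and linear speed of seam_tool below 0.03 m/s and angle between lantern's own z axis and vertical below 0.3 rad and z of lantern in the frame of stool above 0.02 m and horizontal distance between lantern and stool below 0.2 m); the robot touches nothing.
It fails at once if the lantern is knocked over or carried off (angle between lantern's own z axis and vertical above 0.7 rad or distance of lantern from where it was at the start of the episode above 0.08 m).
It fails at once if the tool is lifted out of the channel part-way: its tip comes 8 to 30 mm above where it runs in the channel, between the start and end marks (distance between seam_tool and seam_axis between 0.252 and 0.274 m and y of seam_tool in the frame of seam_axis between -0.02 and 0.02 m and x of seam_tool in the frame of seam_axis between -0.145 and -0.025 m).
Of spool_orange, spool_blue, jig, scale_hook, bead_jar only 2 to 4 are there at a start; the rules pass over those that are not, and their reading is None.
At some moment in a run one of spool_orange, spool_blue, jig, scale_hook, bead_jar may be knocked a few centimetres aside while the robot is not near it.
It also fails if it takes over 210 s, if anything falls off the work surface, if the arm or the gripper's body presses on something with over 40 N, if the wrist force passes 120 N, or if a joint passes its speed limit or range.

## Working session

There is one attempt and no reset: what is moved stays moved. The work goes in short steps, each a Python script; the robot and the scene stay as the last script left them, time stands still between calls to the robot, and variables do not carry over. Pictures are saved under pics/ and viewed, about 12 in all and at most 16, crops included, and the job is handed in when it is done.

```bash
ls; mkdir -p pics
cat > h.py <<'E'
import numpy as np, cv2
from cell import robot, grip, kin, viewer
from scipy.spatial.transform import Rotation as Rn
def snap(cam,name=None):
    im=np.array(viewer.read_camera(cam))
    if name: cv2.imwrite(f'pics/{name}.png',im[:,:,::-1])
    return im
def world(cam,p):
    c=viewer.camera_info(cam); return np.array(c['R']).T@(np.array(p)-np.array(c['t']))
def pin(n,cam,k=2):
    return [(round(d['confidence'],2),world(cam,d['at']).round(1).tolist()) for d in viewer.pinpoint(n,cam)[:k]]
def proj(cam,X):
    c=viewer.camera_info(cam); X=np.array(c['R'])@np.array(X)+np.array(c['t']); s=X[:2]/X[2]
    s=s*(1+c['k1']*(s@s)); return (np.array(c['camera_matrix'])@np.r_[s,1])[:2]
def ray(cam,uv,z):
    c=viewer.camera_info(cam);K=np.array(c['camera_matrix']);R=np.array(c['R']);t=np.array(c['t'])
    d=np.linalg.solve(K,np.r_[uv,1])[:2]; s=d.copy()
    for _ in range(20): s=d/(1+c['k1']*(s@s))
    w=R.T@np.r_[s,1]; o=-R.T@t; return o+w*(z-o[2])/w[2]
def down(yaw):
    """tool x down, tool y at yaw in the world plane"""
    y=np.array([np.cos(yaw),np.sin(yaw),0]);x=np.array([0,0,-1.]);return Rn.from_matrix(np.c_[x,y,np.cross(x,y)]).as_rotvec()
def st():
    o=robot.observe(); print('t',round(o['t'],2),'tcp',np.round(o['tcp_pos'],1),'F',np.round(o['contact_force'],1),'g',round(o['grip_width'],3)); return o
E
python3 - <<'E'
from h import *
for c in('scene','top'):
    snap(c,c+'0')
    for n in 'locker locker_floor cover_bar seam_axis seam0 seam1 seam2 seam3 seam4 seam_tool rest rest_seat stool spool_orange spool_blue jig scale_hook bead_jar lantern'.split():
        print(c,n,pin(n,c))
    i=viewer.camera_info(c); print((-np.array(i['R']).T@np.array(i['t'])).round())
o=st();print(o['tcp_rot'],o['joints'])
E
```

```text
pics
scene locker [(0.82, [646.6, -250.5, -2.7])]
scene locker_floor []
scene cover_bar [(0.63, [526.3, 356.3, 27.7]), (0.62, [455.9, -247.5, 99.2])]
scene seam_axis []
scene seam0 [(0.93, [646.9, 5.2, 138.0]), (0.61, [471.6, 4.3, 72.0])]
scene seam1 [(0.93, [646.9, 5.2, 138.0]), (0.61, [471.6, 4.3, 72.0])]
scene seam2 [(0.93, [646.9, 5.2, 138.0]), (0.61, [471.6, 4.3, 72.0])]
scene seam3 [(0.93, [646.9, 5.2, 138.0]), (0.61, [471.6, 4.3, 72.0])]
scene seam4 [(0.93, [646.9, 5.2, 138.0]), (0.61, [471.6, 4.3, 72.0])]
scene seam_tool [(0.93, [683.7, 150.0, 41.9])]
scene rest [(0.81, [681.5, 148.8, -5.5])]
scene rest_seat [(0.76, [682.1, 149.3, 36.7])]
scene stool [(0.65, [535.3, 179.9, 30.7])]
scene spool_orange [(0.76, [422.9, 164.9, 23.2]), (0.67, [592.1, 2.4, 135.9])]
scene spool_blue [(0.64, [528.4, 358.2, 29.2])]
scene jig [(0.58, [539.4, 180.0, 32.1])]
scene scale_hook [(0.73, [526.2, 358.3, 31.1])]
scene bead_jar [(0.79, [411.4, 260.7, 33.6]), (0.68, [508.6, 2.9, 104.4])]
scene lantern [(0.64, [408.4, 353.1, 29.9])]
[ 820. -625.  790.]
top locker [(0.97, [647.4, -253.2, 0.0])]
top 
[... 453 characters left out ...]
, 142.8, 36.5]), (0.56, [540.3, 181.5, 31.3])]
top rest [(0.66, [684.3, 144.8, -2.3])]
top rest_seat [(0.84, [682.5, 148.0, 37.1])]
top stool [(0.68, [470.2, 270.6, -2.7])]
top spool_orange [(0.56, [425.5, 176.8, 29.4]), (0.28, [682.5, 142.1, 0.2])]
top spool_blue [(0.88, [527.6, 356.5, 29.5]), (0.57, [683.8, 145.1, 40.2])]
top jig [(0.81, [540.4, 181.0, 26.2])]
top scale_hook []
top bead_jar [(0.71, [415.2, 262.0, 30.7])]
top lantern [(0.73, [411.2, 352.4, 30.7]), (0.7, [647.6, -249.4, 3.2])]
[ 360.   52. 1097.]
t 2.0 tcp [185.2 623.1 214.6] F [ 0.5 -0.3 -0.7] g 1.004
[ 0.2267019   1.55881274 -0.22666549] [-1.32502579  0.46751065 -0.01156794  1.60273019  0.0060161   1.07135692
 -0.05624416]
```

Run:
```python
import cv2,numpy as np
for c in('scene','top'):
    cv2.imwrite(f'pics/{c}0b.png',cv2.resize(cv2.imread(f'pics/{c}0.png'),(800,600),interpolation=3))
```

```text
(no output)
```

View pics/top0b.png

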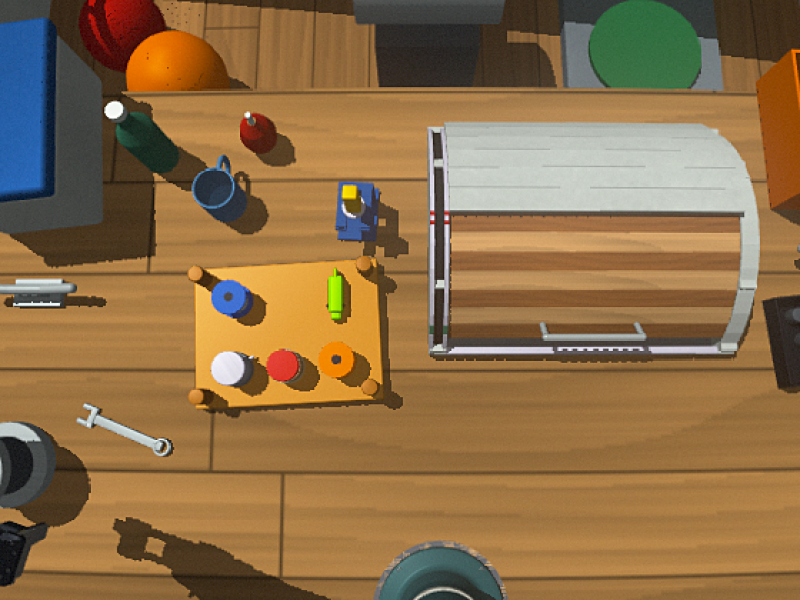

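View pics/scene0b.png

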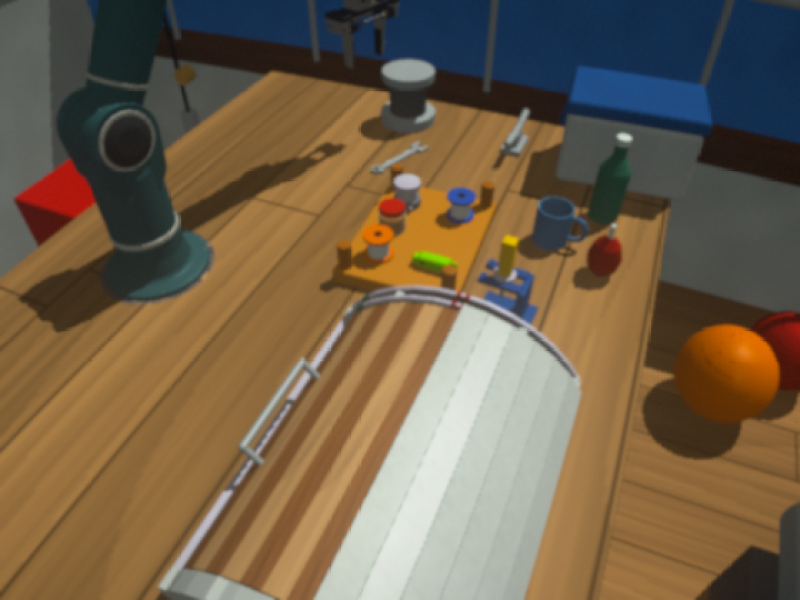

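Top view (800 px scale): blue spool (231,298), jig (335,296), lantern (231,368), jar (284,366) and orange spool (337,359) are on the stool, so there is no scale. The stylus is at (352,195), the bar at (593,330) with the cover slightly ajar, red marks at (439,218) and green at (437,330). Next I'll refine the locker pose.

```bash
cat >> h.py <<'E'
L0=np.array([647.,-252.,0]);LY=0.0
try: L0,LY=np.load('lk.npy',allow_pickle=True)
except Exception: pass
def lk(x,y,z):
    c,s=np.cos(LY),np.sin(LY); return L0+np.array([c*x-s*y,s*x+c*y,z])
E
python3 - <<'E'
from h import *
im=cv2.imread('pics/top0.png'); hsv=cv2.cvtColor(im,cv2.COLOR_BGR2HSV)
roi=np.zeros(im.shape[:2],bool); roi[85:255,295:325]=1
H,S,V=[hsv[...,i].astype(int) for i in range(3)]
for n,m,z in(('red',((H<8)|(H>172))&(S>120)&roi,144),('green',(H>45)&(H<90)&(S>60)&roi,72)):
    v,u=np.nonzero(m); print(n,len(u),u.min(),u.max(),v.min(),v.max(),ray('top',(u.mean(),v.mean()),z).round(1))
# dark channel centreline
for a in np.radians([45,40,33.75,28,22.5,16,11.25,5,0,-10,-20]):
    r=238; X=lk(-r*np.sin(a),255,-100+r*np.cos(a)); u,v=proj('top',X); row=V[int(round(v)),297:322]
    w=np.clip(90-row,0,None); uc=297+(w*np.arange(25)).sum()/max(w.sum(),1)
    print(np.degrees(a).round(),(u.round(1),v.round(1)),uc.round(2),ray('top',(uc,v),X[2]).round(1), row if abs(a)<.01 else '')
for n in('cover_bar','locker','stool','jig','seam_tool','rest'):
    for d in viewer.silhouettes(n,'top')[:1]:
        m=d['mask'].astype(np.uint8); c,s,an=cv2.minAreaRect(np.argwhere(m)[:,::-1].astype(np.float32)); print(n,d['confidence'],np.round(c,1),np.round(s,1),round(an,1))
for c in('top','scene'):
    snap(c)
    for n in('cover_bar','locker','rest_seat','seam_tool','jig','stool'): print(c,n,pin(n,c,1))
img=cv2.imread('pics/top0.png')
E
```

```text
red 37 301 314 148 156 [646.2   3.3 144. ]
green 31 301 312 228 233 [473.    3.5  72. ]
45.0 (np.float64(306.7), np.float64(228.4)) 307.5 [478.7   1.   68.3] 
40.0 (np.float64(306.9), np.float64(221.4)) 306.65 [494.    3.6  82.3] 
34.0 (np.float64(307.1), np.float64(211.8)) 308.1 [514.8   0.7  97.9] 
28.0 (np.float64(307.3), np.float64(202.3)) 308.29 [535.3   0.7 110.1] 
22.0 (np.float64(307.4), np.float64(192.8)) 307.35 [555.9   3.1 119.9] 
16.0 (np.float64(307.5), np.float64(181.2)) 308.15 [581.4   1.5 128.8] 
11.0 (np.float64(307.5), np.float64(172.6)) 307.54 [600.6   2.9 133.4] 
5.0 (np.float64(307.5), np.float64(161.4)) 308.11 [626.3   1.6 137.1] 
0.0 (np.float64(307.4), np.float64(152.6)) 308.05 [647.    1.5 138. ] [168 170 148 127 202 255 255 116  51  72  69  68  63  61 209 255 255 120
  76 182 174 170 165 170 171]
-10.0 (np.float64(307.2), np.float64(136.0)) 306.98 [688.3   3.4 134.4] 
-20.0 (np.float64(306.8), np.float64(121.4)) 306.26 [728.4   4.2 123.6] 
cover_bar 0.78 [415.7 193. ] [204.5  91.6] 0.6
locker 0.88 [415. 166.] [162. 232.] 90.0
stool 0.83 [198.  232.6] [100.8 137.4] 86.6
jig 0.8 [234.5 206.1] [12.2 36.1] 3.2
seam_tool 0.54 [246.5 140. ] [22. 15.] 90.0
rest 0.58 [249.6 147.2] [28.9 41.1] 3.8
top cover_bar [(0.71, [456.5, -252.2, 99.6])]
top locker [(0.74, [646.3, -252.3, 1.1])]
top rest_seat [(0.88, [682.7, 144.0, 42.1])]
top seam_tool [(0.83, [680.9, 145.5, 34.2])]
top jig [(0.81, [539.5, 182.7, 26.9])]
top stool [(0.86, [471.0, 266.8, -4.5])]
scene cover_bar [(0.89, [460.4, -249.3, 98.8])]
scene locker [(0.72, [648.1, -249.4, -1.5])]
scene rest_seat [(0.82, [684.7, 148.6, 42.6])]
scene seam_tool [(0.78, [684.1, 148.0, 38.8])]
scene jig [(0.53, [536.9, 181.6, 33.2])]
scene stool [(0.57, [473.1, 271.7, 2.0])]
```

```bash
cat >> h.py <<'E'
def best(p,yaw):
    q0=np.array(robot.observe()['joints']); c=[]
    for y in(yaw,yaw+np.pi):
        q=kin.ik(p,down(y))
        if q is not None: c.append((np.abs(np.array(q)-q0).max()+.3*abs(q[6]),y))
    return down(min(c)[1])
def go(p,yaw):
    r=best(p,yaw); robot.movep(p,r); return r
def bar(j,dz=-10): 
    a=np.radians(50)-j; return lk(-275*np.sin(a),0,-100+275*np.cos(a)+dz)
E
python3 - <<'E'
from h import *
np.save('lk.npy',np.array([np.array([646.5,-252.3,0]),0.0],dtype=object),allow_pickle=True)
import h; h.L0=np.array([646.5,-252.3,0])
p=bar(.115); print(p)
r=go([p[0],p[1],260],0); grip(.28); st()
robot.servo_line(p,feed=120); st()
grip(0,30); st()
for j in np.linspace(.115,.855,14)[1:]:
    robot.servo_line(bar(j),feed=100); o=robot.observe(); print(round(j,2),np.round(o['contact_force'],1))
st(); snap('top','open')
E
python3 -c "
import cv2;cv2.imwrite('pics/open_b.png',cv2.imread('pics/open.png')[60:320])"
```

```text
[ 457.51262868 -252.3          89.77180352]
t 7.27 tcp [ 457.5 -252.3  260. ] F [0.3 0.8 0.5] g 0.275
t 8.83 tcp [ 458.  -252.5   90.4] F [-0.1  0.7 -0.6] g 0.28
t 9.21 tcp [ 458.3 -252.3   90.1] F [1.2 1.6 0.4] g 0.122
0.17 [ 2.   0.1 -1.2]
0.23 [ 0.7 -1.1  1.3]
0.29 [-1.1  0.9  4.1]
0.34 [-4.5  0.8  6.3]
0.4 [-3.3  2.3  8.5]
0.46 [-2.2  1.4  8.1]
0.51 [-2.7  1.2  5.6]
0.57 [-0.1  0.3  5.5]
0.63 [ 0.  -1.1  5.1]
0.68 [ 2.4 -1.4  4.4]
0.74 [ 2.6 -1.9  3. ]
0.8 [ 3.2 -2.8 -0.4]
0.86 [ 2.6 -4.7 -0.5]
t 13.22 tcp [ 642.2 -252.7  164.8] F [ 2.6 -4.7 -0.5] g 0.122
```

View pics/open_b.png

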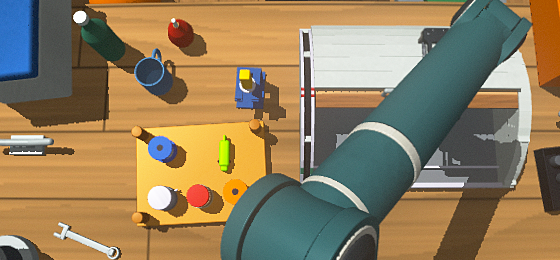

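```bash
cat >> h.py <<'E'
HS={'spool_blue':(105,125,120,82),'spool_orange':(5,17,180,82),'bead_jar':(172,184,150,88),'jig':(35,55,150,54)}
def blobs(img=None):
    """top faces in the top picture by colour -> world xy, within the stool area"""
    im=snap('top') if img is None else img
    H,S,V=[a.astype(int) for a in cv2.split(cv2.cvtColor(im,cv2.COLOR_RGB2HSV))]; out={}
    for n,(a,b,s,z) in HS.items():
        m=(((H>=a)&(H<=b))|((H+180>=a)&(H+180<=b)))&(S>=s)&(V>60)
        m[:172]=0;m[295:]=0;m[:,:130]=0;m[:,275:]=0
        if n=='spool_orange': m&=(V>200)&(S>215)
        k,l,stt,c=cv2.connectedComponentsWithStats(m.astype(np.uint8))
        if k<2: continue
        i=1+stt[1:,4].argmax()
        if stt[i,4]<25: continue
        x,y,w,h,ar=stt[i]; rc=cv2.minAreaRect(np.argwhere(l==i)[:,::-1].astype(np.float32))
        out[n]=(ray('top',(x+(w-1)/2,y+(h-1)/2),z).round(1),int(ar),(int(w),int(h)),np.round(rc[1]+(rc[2],),1).tolist())
    return out
E
python3 - <<'E'
from h import *
im=cv2.imread('pics/top0.png')[:,:,::-1].copy()
for k,v in blobs(im).items(): print(k,v)
robot.hold(.3); grip(.28); robot.servo_line([642,-252.5,300],feed=250)
go([520,100,330],0); st()
for k,v in blobs().items(): print(k,v)
for c in('top','scene'):
    if c=='scene':snap(c)
    for n in('cover_bar','spool_orange','spool_blue','bead_jar','jig','lantern'): print(c,n,pin(n,c,1))
E
```

```text
spool_blue (array([524.5, 353.4,  82. ]), 449, (28, 27), [27.7, 23.3, 26.6])
spool_orange (array([422.3, 173.6,  82. ]), 449, (25, 26), [24.0, 24.7, 45.0])
bead_jar (array([413.6, 261.3,  88. ]), 382, (22, 23), [22.0, 21.0, 90.0])
jig (array([537.5, 180.1,  54. ]), 300, (10, 36), [35.0, 9.0, 90.0])
t 16.07 tcp [520.4  99.  329.9] F [ 0.5 -1.4 -0.5] g 0.278
spool_blue (array([525.7, 353.5,  82. ]), 462, (28, 26), [28.2, 23.3, 26.6])
bead_jar (array([413.6, 277.9,  88. ]), 113, (8, 21), [6.8, 20.1, 3.8])
top cover_bar [(0.95, [642.2, -251.5, 170.9])]
top spool_orange []
top spool_blue [(0.68, [525.7, 355.8, 27.0])]
top bead_jar [(0.5, [415.8, 263.5, 27.4])]
top jig []
top lantern [(0.65, [408.0, 355.1, 30.3])]
scene cover_bar [(0.74, [641.1, -248.7, 174.2])]
scene spool_orange [(0.82, [422.2, 169.7, 27.4])]
scene spool_blue [(0.69, [527.8, 359.0, 30.4])]
scene bead_jar [(0.62, [413.0, 261.8, 29.7])]
scene jig [(0.84, [521.0, 206.9, 32.2])]
scene lantern [(0.56, [408.5, 354.7, 29.2])]
```

```bash
cat >> h.py <<'E'
def pick(xy,yaw,op,zt,N=20):
    r=go([*xy,200],yaw); grip(op)
    robot.servo_line([*xy,zt],feed=180); grip(0,N); o=st()
    robot.servo_line([*xy,260],feed=250); return robot.observe()['grip_width']
def place(y,zt,op,x=-90):
    p=lk(x,y,0)[:2]; go([*p,260],np.pi/2+LY); robot.servo_line([*p,zt],feed=180); o=st()
    grip(op); robot.servo_line([*p,260],feed=250)
E
python3 - <<'E'
from h import *
g=pick([526.5,355.5],0.05,.87,40); print(g)
if g>.35:
    place(-135,20,.8); 
    go([560,-200,330],np.pi/2)
snap('top','p1');snap('scene');
for k,v in blobs().items(): print(k,v)
for c in('top','scene'):
    for n in('spool_orange','spool_blue','bead_jar','jig','lantern'): print(c,n,pin(n,c,1))
st()
E
```

```text
t 20.28 tcp [527.  355.9  40.8] F [-0.5  0.5  4.9] g 0.642
0.643782951518082
t 25.43 tcp [ 557.  -387.9   21.2] F [ 0.3 -0.6 -1.1] g 0.644
bead_jar (array([412.4, 261.3,  88. ]), 378, (22, 22), [21.0, 21.0, 90.0])
jig (array([520. , 205.7,  54. ]), 286, (11, 36), [35.0, 10.0, 90.0])
top spool_orange [(0.89, [425.2, 175.0, 27.8])]
top spool_blue []
top bead_jar [(0.57, [414.6, 262.8, 30.2])]
top jig [(0.7, [519.1, 205.7, 28.0])]
top lantern [(0.64, [409.8, 353.5, 28.4])]
scene spool_orange [(0.82, [422.8, 172.3, 25.9])]
scene spool_blue [(0.66, [412.3, 259.4, 31.5])]
scene bead_jar [(0.98, [410.4, 260.0, 34.6])]
scene jig [(0.76, [521.6, 207.2, 29.7])]
scene lantern [(0.56, [410.1, 353.6, 30.0])]
t 28.41 tcp [ 560.  -200.1  330. ] F [-0.2  0.5  0.2] g 0.8
```

View pics/p1.png

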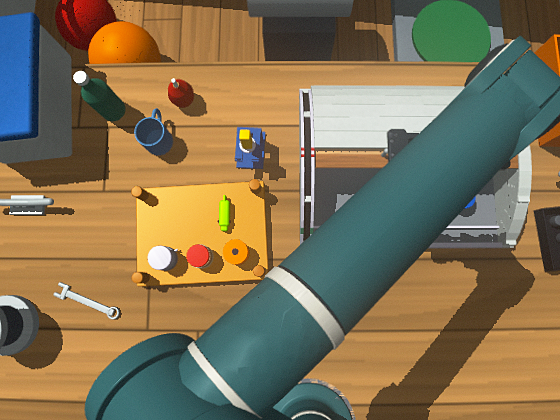

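Blue spool is in the locker at px (470,200), and the jig has been knocked to (224,214), about (520,206) in world coordinates. Continuing with orange, jar and jig.

Run:
```python
from h import *
g=pick([423.5,173.5],0.05,.87,40); assert g>.35,g
place(-45,20,.8)
g=pick([413,261],0.05,.85,42); assert g>.35,g
place(45,22,.78)
snap('top','p2');snap('scene')
for k,v in blobs().items(): print(k,v)
for c in('top','scene'):
    for n in('spool_orange','spool_blue','bead_jar','jig','lantern'): print(c,n,pin(n,c,1))
st()
```

```text
t 31.75 tcp [423.8 173.9  40.5] F [-0.8 -0.   6.2] g 0.644
t 36.05 tcp [ 557.1 -297.8   21.1] F [-0.8 -0.1 -0.6] g 0.641
t 41.39 tcp [413.3 261.5  42.6] F [-1.7  0.9  6.6] g 0.628
t 45.67 tcp [ 557.2 -207.7   22.9] F [-0.8  0.2 -2.2] g 0.628
jig (array([520. , 205.7,  54. ]), 269, (11, 36), [35.0, 10.0, 90.0])
top spool_orange []
top spool_blue [(0.7, [560.9, -389.1, 6.9])]
top bead_jar [(0.59, [513.4, 3.2, 101.2])]
top jig [(0.83, [522.8, 209.7, 28.2])]
top lantern [(0.63, [411.0, 353.6, 29.5])]
scene spool_orange [(0.64, [557.1, -301.9, 2.2])]
scene spool_blue [(0.94, [556.8, -389.2, 5.4])]
scene bead_jar [(0.61, [558.5, -207.8, 8.4])]
scene jig [(0.64, [520.9, 209.3, 32.0])]
scene lantern [(0.58, [407.0, 357.0, 30.2])]
t 47.83 tcp [ 556.5 -207.3  260. ] F [ 1.  -0.   0.1] g 0.776
```

View pics/p2.png

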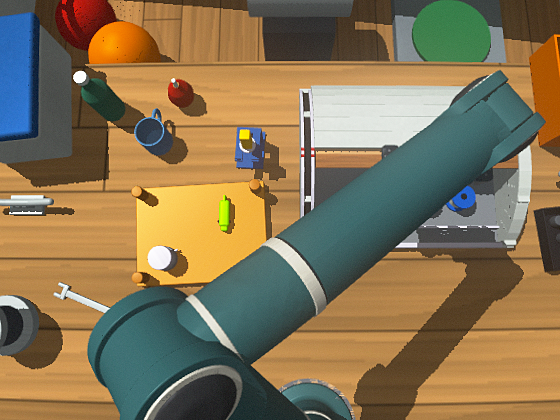

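The stool now holds only the lantern (162,258) and the jig (224,214). The pins put all three stowed items at the intended slots. Jig next, then check inside the locker.

Run:
```python
from h import *
g=pick([520.5,206.5],np.pi/2+.03,.55,33); assert g>.15,g
place(128,13,.5)
go([560,100,350],0)
snap('top','p3');snap('scene','p3s')
for c in('top','scene'):
    for n in('spool_orange','spool_blue','bead_jar','jig','lantern'): print(c,n,pin(n,c,1))
st()
a=cv2.imread('pics/p3.png')[70:260,120:540];b=cv2.imread('pics/p3s.png')[180:420,90:420]
cv2.imwrite('pics/p3c.png',np.vstack([cv2.resize(a,(660,299)),cv2.resize(b,(660,300),interpolation=2)]))
```

```text
t 51.44 tcp [520.7 206.8  33.4] F [-0.8 -0.7  4.5] g 0.283
t 55.28 tcp [ 557.2 -124.4   13.9] F [-0.3  0.6  0.3] g 0.282
top spool_orange [(0.63, [558.3, -295.8, 5.1])]
top spool_blue [(0.85, [558.3, -386.3, 6.3])]
top bead_jar [(0.58, [561.7, -210.3, 4.5])]
top jig [(0.75, [559.0, -124.4, 7.4])]
top lantern [(0.58, [410.5, 353.9, 30.4])]
scene spool_orange [(0.6, [556.0, -302.5, 1.2])]
scene spool_blue [(0.69, [557.1, -388.4, 6.5])]
scene bead_jar [(0.65, [556.5, -205.9, 11.1])]
scene jig [(0.89, [556.4, -123.6, 10.4])]
scene lantern [(0.89, [408.1, 357.3, 31.4])]
t 58.47 tcp [560.   99.9 350. ] F [-0.4 -0.6  0.7] g 0.499
```

View pics/p3c.png

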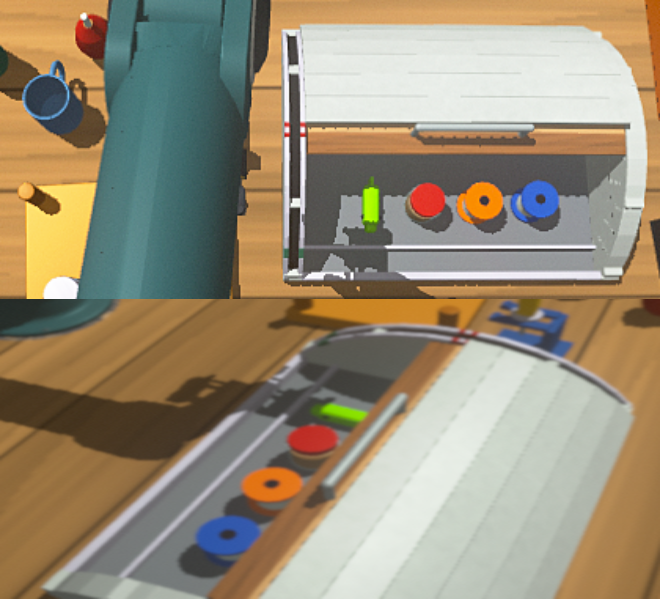

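All four stand on the floor behind the lip, in a row from the jig at (371,207) to the blue spool at (539,200). Closing the cover.

Run:
```python
from h import *
p=bar(.853); go([p[0],p[1],270],0); grip(.3)
robot.servo_line(p,feed=120); grip(0,30); st()
for j in np.linspace(.853,-.004,15)[1:]:
    robot.servo_line(bar(j),feed=100); o=robot.observe(); f=o['contact_force']
    if np.linalg.norm(f)>20: print('!',j,f); break
st(); robot.hold(.4); grip(.28); st()
q=bar(0); robot.servo_line([q[0],q[1],220],feed=200)
go([520,150,330],np.pi/2); 
for c in('top','scene'):
    snap(c,'s_'+c)
    for n in('cover_bar','rest_seat','seam_tool','rest','lantern'): print(c,n,pin(n,c,1))
st(); 
a=cv2.imread('pics/s_top.png')[80:260,200:540];b=cv2.imread('pics/s_scene.png')[120:420,100:420]
cv2.imwrite('pics/s_c.png',np.vstack([cv2.resize(a,(510,270)),cv2.resize(b,(510,320),interpolation=2)]))
```

```text
t 61.73 tcp [ 641.6 -252.4  165.7] F [ 0.5 -0.4  2. ] g 0.117
t 66.16 tcp [ 436.  -252.3   66.3] F [ 2.8  1.5 -0.7] g 0.12
t 66.97 tcp [ 434.5 -252.6   65.8] F [-0.3 -0.1  0. ] g 0.281
top cover_bar [(0.67, [434.6, -249.5, 75.8])]
top rest_seat [(0.9, [684.1, 146.3, 37.6])]
top seam_tool [(0.68, [681.9, 146.0, 38.2])]
top rest [(0.77, [682.6, 142.9, 1.1])]
top lantern []
scene cover_bar [(0.66, [435.7, -248.6, 74.5])]
scene rest_seat [(0.76, [681.2, 146.6, 37.8])]
scene seam_tool [(0.72, [682.9, 147.1, 39.7])]
scene rest [(0.73, [679.1, 147.6, -9.0])]
scene lantern []
t 70.06 tcp [520. 150. 330.] F [-0.5 -0.3 -0. ] g 0.283
```

View pics/s_c.png

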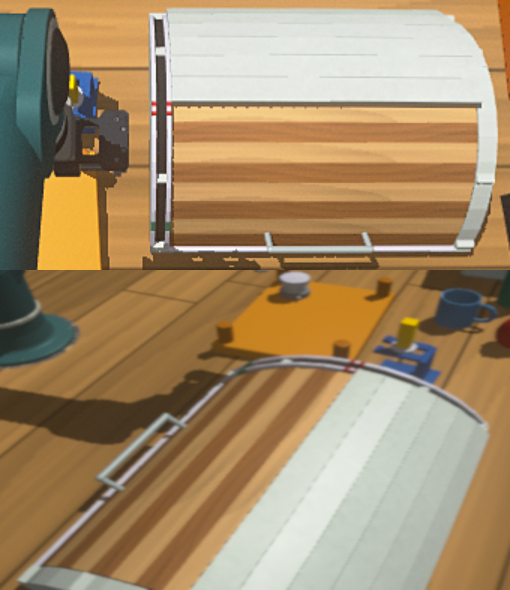

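Cover is shut (bar at 435, z≈75), and the stylus is undisturbed. Now locate the handle precisely and pick it up.

```bash
cat >> h.py <<'E'
def yel(im):
    H,S,V=[a.astype(int) for a in cv2.split(cv2.cvtColor(im,cv2.COLOR_RGB2HSV))]
    m=(H>=22)&(H<=32)&(S>170)&(V>150); return m
E
python3 - <<'E'
from h import *
im=cv2.imread('pics/top0.png')[:,:,::-1].copy(); m=yel(im); m[:120]=0;m[165:]=0;m[:,:230]=0;m[:,:] &= np.arange(560)<270
v,u=np.nonzero(m&(cv2.cvtColor(im,cv2.COLOR_RGB2HSV)[...,2]>225)); print(len(u),u.min(),u.max(),v.min(),v.max())
print(im[126:156:2,238:258,:].max(2)*m[126:156:2,238:258])
print('top face',ray('top',((u.min()+u.max())/2,(v.min()+v.max())/2),171).round(1))
P=[]
go([560,-20,330],0)
for c in('top','scene'):
    snap(c,'t_'+c)
    for n in('rest_seat','seam_tool'): print(c,n,pin(n,c,1))
print(proj('top',[682.7,147,171]),proj('top',[682.7,147,39]))
print(proj('scene',[682.7,147,171]),proj('scene',[682.7,147,96])) 
im=cv2.imread('pics/t_scene.png')[:,:,::-1].copy(); m=yel(im); m[:150]=0;m[215:]=0;m[:,:330]=0;m[:,385:]=0
v,u=np.nonzero(m);print(u.min(),u.max(),v.min(),v.max(),u.mean(),v.mean())
a=cv2.imread('pics/t_top.png')[115:175,220:280];b=cv2.imread('pics/t_scene.png')[150:230,320:400]
cv2.imwrite('pics/t_c.png',np.hstack([cv2.resize(a,(400,400)),cv2.resize(b,(400,400))]))
E
```

```text
81 240 248 130 138
[[  0   0   0   0   0   0   0   0   0   0   0   0   0   0   0   0   0   0
    0   0]
 [  0   0   0   0   0   0   0   0   0   0   0   0   0   0   0   0   0   0
    0   0]
 [  0   0 254 255 249 246 243 245 246 240 247   0   0   0   0   0   0   0
    0   0]
 [  0   0 255 252 246 245 245 242 241 242 252 179   0   0   0   0   0   0
    0   0]
 [  0   0 255 251 246 245 243 243 240 242 252 163   0   0   0   0   0   0
    0   0]
 [  0   0 255 251 247 246 245 244 244 245 252   0   0   0   0   0   0   0
    0   0]
 [  0   0 243 238 236 235 236 237 236 237 235   0   0   0   0   0   0   0
    0   0]
 [  0   0   0   0   0   0   0   0   0   0   0   0   0   0   0   0   0   0
    0   0]
 [  0   0   0   0   0   0   0   0   0   0   0   0   0   0   0   0   0   0
    0   0]
 [  0   0   0   0   0   0   0   0   0   0   0   0   0   0   0   0   0   0
    0   0]
 [  0   0   0   0   0   0   0   0   0   0   0   0   0   0   0   0   0   0
    0   0]
 [  0   0   0   0   0   0   0   0   0   0   0   0   0   0   0   0   0   0
    0   0]
 [  0   0   0   0   0   0   0   0   0   0   0   0   0   0   0   0   0   0
    0   0]
 [  0   0   0   0   0   0   0   0   0   0   0   0   0   0   0   0   0   0
    0   0]
 [  0   0   0   0   0   0   0   0   0   0   0   0   0   0   0   0   0   0
    0   0]]
top face [681.2 147.2 171. ]
top rest_seat [(0.81, [683.1, 145.0, 39.7])]
top seam_tool [(0.85, [683.8, 145.3, 35.0])]
scene rest_seat [(0.66, [682.9, 149.3, 40.5])]
scene seam_tool [(0.72, [680.3, 148.5, 41.2])]
[244.10305893 133.34463063] [249.11875671 150.51924214]
[356.85065264 167.3767127 ] [353.1045594  190.69181564]
352 362 165 172 357.030303030303 168.24242424242425
```

View pics/t_c.png

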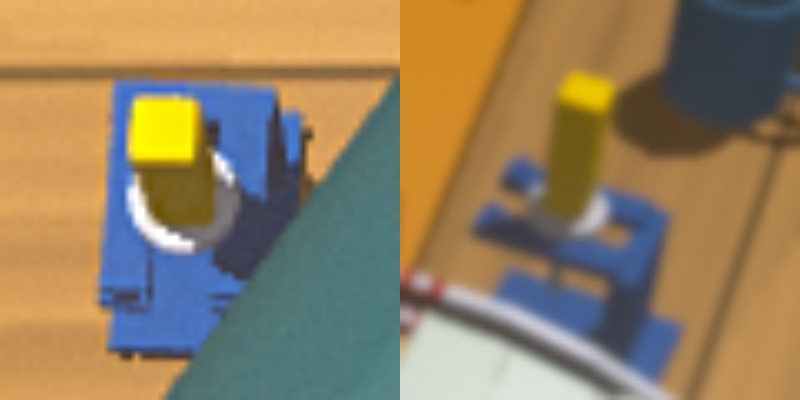

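Run:
```python
from h import *
xy=[682,147]
go([560,60,330],-.04); grip(.6)
robot.servo_line([*xy,240],feed=250); robot.servo_line([*xy,113],feed=100); st()
grip(0,35); st()
robot.servo_line([*xy,200],feed=80); st(); 
robot.servo_line([560,60,300],feed=200); o=st()
for c in('top','scene'):
    snap(c,'u_'+c); print(c,pin('seam_tool',c,1), 'expected',np.round(np.array(o['tcp_pos'])-[0,0,74],1))
a=cv2.imread('pics/u_scene.png'); t=proj('scene',np.array(o['tcp_pos'])-[0,0,74]).astype(int); cv2.circle(a,t,2,(255,0,255),1)
p=t; a=a[max(p[1]-110,0):p[1]+50,max(p[0]-80,0):p[0]+80]; cv2.imwrite('pics/u_c.png',cv2.resize(a,None,fx=3.5,fy=3.5))
```

```text
t 74.6 tcp [682.5 147.  113.8] F [0.  0.3 0.3] g 0.601
t 75.17 tcp [682.1 147.  113.1] F [-0.7 -0.1  1.7] g 0.258
t 76.42 tcp [681.6 147.1 199.3] F [-0.2  0.3 -1.6] g 0.258
t 77.47 tcp [560.2  61.  299.5] F [ 0.4 -0.6 -2.5] g 0.264
top [] expected [560.2  61.  225.5]
scene [(0.61, [562.1, 61.6, 228.4])] expected [560.2  61.  225.5]
```

View pics/u_c.png

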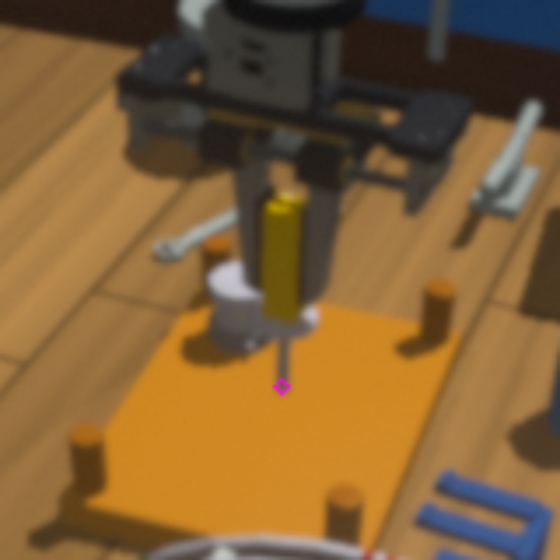

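Tip is where expected (pixel overlay and pin agree within ~3 mm). Running the seam with force feedback.

```bash
cat > seam.py <<'E'
from h import *
T=74.; A=lk(0,255,-100)
def pos(a,r): return A+np.array([-r*np.sin(a),0,r*np.cos(a)+T])
def F(n=3):
    s=[]
    for _ in range(n): robot.hold(.03); s.append(robot.observe()['contact_force'])
    return np.mean(s,0)
a0=np.radians(45); p=pos(a0,244)
go([p[0],p[1],300],-.04); robot.servo_line([*p[:2],p[2]+12],feed=150); robot.hold(.2)
b=F(8); z=p[2]+12; print('base',b.round(1))
while z>p[2]-6:
    z-=1; robot.servo_line([*p[:2],z],feed=25); f=F()-b
    n=np.array([-np.sin(a0),0,np.cos(a0)])
    if f@n>2.5: break
st(); print('contact dz',z-p[2],f.round(1))
r=244+(z-p[2])*np.cos(a0)
print('r0',r); np.save('seam.npy',np.r_[r,b])
E
python3 seam.py
```

```text
base [-0.2  0.  -1.2]
t 84.36 tcp [473.8   2.7 145.6] F [-1.3  0.6  2.9] g 0.261
contact dz -1.0 [-1.5  0.5  3.8]
r0 243.29289321881345
```

```bash
cat > run.py <<'E'
exec(open('seam.py').read().split('a0=')[0])
s=np.load('seam.npy'); r=s[0]; b=s[1:]
robot.servo_line(pos(np.radians(45),r),feed=25); robot.hold(.4)
for i,a in enumerate(np.radians(np.linspace(45,-.5,47))[1:]):
    robot.servo_line(pos(a,r),feed=25)
    f=np.array(robot.observe()['contact_force'])-b; n=np.array([-np.sin(a),0,np.cos(a)])
    fr=f@n; r=np.clip(r+np.clip((fr-4)*.06,-.3,.3),241.5,245.5)
    if i%4==3 or abs(f[1])>6: 
        o=robot.observe(); q=np.array(o['tcp_pos'])-[0,0,T]-A; print(np.degrees(a).round(1),'fr',fr.round(1),'f',f.round(1),'r',round(float(r),2),'act',np.hypot(q[0],q[2]).round(2),q[1].round(2),round(o['t'],1))
    if np.linalg.norm(f)>25: print('big force');break
robot.hold(.4); o=st()
snap('scene','v_scene'); print(pin('seam_tool','scene',1))
a=cv2.imread('pics/v_scene.png'); t=proj('scene',np.array(o['tcp_pos'])-[0,0,T]).astype(int)
a=a[max(t[1]-80,0):t[1]+40,max(t[0]-70,0):t[0]+70]; cv2.imwrite('pics/v_c.png',cv2.resize(a,None,fx=4,fy=4))
E
python3 run.py
```

```text
41.0 fr 4.0 f [-0.9  0.2  4.5] r 243.5 act 243.41 -0.02 86.3
37.1 fr 6.6 f [-3.   0.1  6. ] r 244.05 act 243.74 -0.04 87.5
33.1 fr 0.9 f [ 0.2 -0.3  1.2] r 243.34 act 243.51 -0.01 88.8
29.2 fr 8.1 f [-4.3  0.6  6.9] r 243.76 act 243.69 -0.02 90.1
25.2 fr 1.0 f [-0.1  0.7  1.1] r 243.67 act 243.72 -0.06 91.3
21.3 fr 6.4 f [-3.3  0.7  5.6] r 243.53 act 243.51 -0.03 92.6
17.3 fr 1.7 f [0.5 0.2 1.9] r 243.84 act 243.88 0.07 93.9
13.3 fr 3.0 f [-1.   0.4  2.9] r 243.44 act 243.57 -0.0 95.1
9.4 fr 5.5 f [-1.6 -0.3  5.3] r 243.94 act 244.19 -0.12 96.4
5.4 fr 1.2 f [ 0.6 -0.1  1.3] r 243.63 act 243.76 0.03 97.7
1.5 fr 6.0 f [-3.  -0.2  6. ] r 243.69 act 243.8 -0.14 98.9
t 99.97 tcp [649.3   2.7 218.2] F [3.4 0.9 2.9] g 0.263
[(0.94, [649.5, 6.9, 144.9])]
```

View pics/v_c.png

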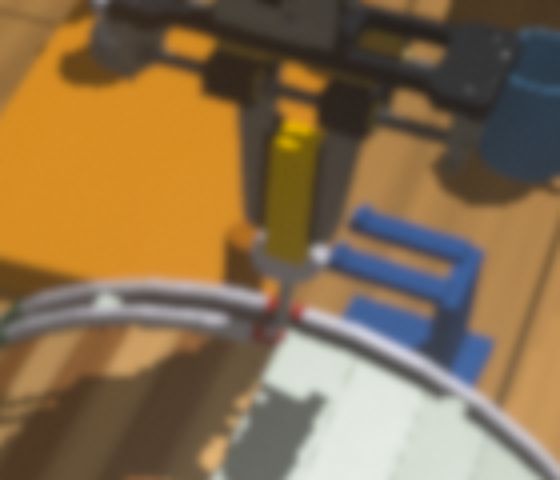

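Tip sits in the channel between the red marks. Returning the stylus.

Run:
```python
from h import *
o=st(); x,y,_=o['tcp_pos']; b=np.load('seam.npy')[1:]
robot.servo_line([x,y,280],feed=80)
robot.servo_line([682,147,280],feed=150); robot.servo_line([682,147,130],feed=100); robot.hold(.2); st()
for z in np.arange(127,110,-1.):
    robot.servo_line([682,147,z],feed=25); f=np.array(robot.observe()['contact_force'])-b
    if f[2]>3: break
st(); grip(.6); robot.hold(.3); robot.servo_line([682,147,260],feed=120)
go([520,-60,380],0); robot.hold(.3)
for c in('top','scene'):
    snap(c,'w_'+c)
    for n in('seam_tool','rest_seat','cover_bar','lantern'): print(c,n,pin(n,c,1))
a=cv2.imread('pics/w_top.png')[100:300,100:320];b=cv2.imread('pics/w_scene.png')[100:300,200:420]
cv2.imwrite('pics/w_c.png',np.hstack([cv2.resize(a,None,fx=1.8,fy=1.8),cv2.resize(b,None,fx=1.8,fy=1.8)])); st()
```

```text
t 100.08 tcp [649.2   2.7 218.2] F [ 3.5 -0.9  3.1] g 0.258
t 103.98 tcp [682.2 147.1 130.4] F [-0.3  0.4 -2.2] g 0.26
t 108.0 tcp [682.2 147.  113.1] F [-2.8 -0.3  4.8] g 0.265
top seam_tool [(0.82, [681.9, 147.3, 36.2])]
top rest_seat [(0.8, [684.3, 146.0, 35.9])]
top cover_bar [(0.91, [434.5, -248.7, 75.2])]
top lantern [(0.92, [408.3, 354.6, 29.9])]
scene seam_tool [(0.63, [679.0, 148.1, 38.1])]
scene rest_seat [(0.87, [682.0, 146.7, 37.3])]
scene cover_bar [(0.92, [435.6, -248.6, 76.4])]
scene lantern [(0.64, [410.5, 352.7, 31.8])]
t 112.22 tcp [520. -60. 380.] F [-0.1  0.7 -0.3] g 0.6
```

View pics/w_c.png

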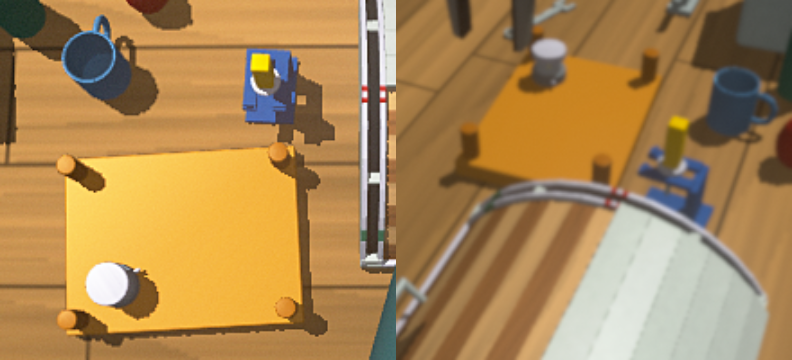

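The stylus hangs upright in the fork (scene crop 677,140), the lantern is untouched, the cover is shut and the stool is otherwise clear.

```bash
python3 -c "
from h import *
robot.job_done(); st()"
```

```text
the job is handed in; nothing more can be done
the job is handed in; nothing more can be done
```

I carried out every step of the task and handed the job in at about 112 s of robot time, inside the 210 s limit. The interface reports no verdict.

- **Cover and tackle:** I rolled the cover open to about 0.855 rad and stowed all the tackle present: the blue spool, orange spool, bead jar and jig. There was no scale. The jig was knocked aside while the robot was away from it, so I located it again before picking it up. Before I shut the cover, both cameras showed all four pieces standing behind the lip.
- **Seam:** I ran the stylus tip from the green marks to the red marks at about 25 mm/s mean without lifting it. Going by the arm's position readings, the tip stayed at a radius of 243.4–244.2 mm against the nominal 244. The radial force at the printed points was 1–8 N. The picture at the end shows the tip between the red marks.
- **Last checks:**
  - The cover bar is at x ≈ 435, z ≈ 76 mm, which matches fully shut.
  - The stylus hangs upright in its rest, with the tip about 3 mm from the seat.
  - The lantern is where it started.
  - The robot is clear of everything.

No check failed. The two cameras differed by only about 3–4 mm, within the networks' noise. I could not see the tackle once the cover was shut, so its final position rests on the picture taken just before closing.

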